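# Press the guide bushing down and hold it for the retaining ring

## Robot

A 6-joint arm with a two-finger parallel gripper is mounted at the origin on the work surface. World frame = base frame: x ahead of the robot, y to its left, z up, the work surface at z = 0. Lengths are in mm, angles in rad, forces in N, time in s.
With the tool pointing down it reaches from about 350 to 775 mm from the base axis. Payload 7.3 kg.
Tool frame: the origin (TCP) lies at the very end of the fingers, on their centre line; the grasp point (between the pads) lies 19 mm behind it; z points along the fingers, y is the line along which they close (so a half turn about z gives the same grasp; the last joint's range is limited). The gripper opens to 92 mm and grips with 3 to 60 N. Pads are 19 mm wide; open, the fingers measure 130 mm over their backs; the gripper's body (75 mm by 190 mm) begins 47 mm behind the grasp point.
Start: joints at [1.037, 0.342, 1.524, -0, 1.275, -0.146], TCP at [198.518, 486.041, 226.741] pointing down, gripper open.
Joint ranges: [-2.53, 2.53], [-0.77, 2.02], [0.04, 2.7], [-1, 4.14], [0.28, 2.66], [-3.11, 3.11]. Speed limits (rad/s): [2.57, 2.57, 3.14, 3.14, 3.14, 3.14].

## Interface

Orientations are given as [roll, pitch, yaw] about the fixed x, y, z axes, in that order (R = Rz(yaw) Ry(pitch) Rx(roll)).
In Python, from plant import * gives the robot as it stands.
- The arm moves only by the tool arm_command, never from a script. Its arguments are lists of equal length, an entry for each row: "gripper": the finger opening in mm, from 0 to 91.8; "dp": the shift along the tool's x, y, z in units of 25 mm (1.0 is 25 mm), a list of three; "twist": the turn about the tool's z in units of 5 degrees (1.0 is 5 degrees). A call has exactly 5 rows; each row shifts and turns the commanded pose from where the row before left it, along the tool's axes as they then stand; what a row does not reach is not made up. A row lasts 1/8 s, in which the tool goes at most 62.5 mm and 10.7 degrees, less where a joint would pass 70% of its speed; a pose out of reach is approached as far as the arm can. A call is refused whole if a number of a shift passes 1 or a number of a turn 1, either way. A call with a gripper value outside its range is refused whole. The fingers move at their own pace and stop on an object; the grip force is fixed at half the most. Time passes only in rows, so rows that do not move let the fingers close, or fill a call up. It gives the time, the measured TCP pose, the force, the opening and the grip force at its end, in the units of the state.
- get_obs(): the state, without advancing time (a new reading comes with each control period).
- capture(name): name is "side" or "top"; returns the picture (384x512x3 uint8, red, green, blue); there is no depth.
- get_calibration(name): a dict with "mtx" (3x3 intrinsics, pixels), "dist_coeffs" ([k1, k2, p1, p2, k3] as OpenCV has them; the pictures are not rectified), "position" and "attitude" of the camera in the world. Camera axes: x right, y down, z forward; pixel columns grow to the right and rows downward; lengths in mm; the calibration is good to about 2 mm. A picture is of the moment at which its call begins. get_calibration takes no time and is no camera call.
- close_job(): hands the job in; it is judged then, once.
The state is a dict: "time": time; "joint_positions": joint angles; "dq": joint speeds; "tau": joint torques, N m; "tool_pos": TCP position; "tcp_rot": TCP orientation; "contact_force": force on the tool from outside, world axes, zero at the start; "moment": the same for the moment, N m; "grip_width": finger opening in mm; "finger_force": force on a finger pad.
Only numpy, scipy, OpenCV 4.12 (cv2) and the standard library are available. Lean on these libraries where they do the work, as an engineer would, in place of code of your own. Each camera call takes 0.05 s, during which the arm holds its last target. There are 200 camera calls.

## Task

Set the loose stainless guide bushing, hub up, down into the mouth of the cylinder barrel on the arbor press's sliding nest, let go of it, and push the nest all the way home under the ram. Then pull the sprung press lever down, past the click of its catch and on to its bottom stop, so that the ram presses the bushing down on the return spring, and stay there: the job finishes with you still holding the lever right down at its stop, so that the retaining ring can be fitted. Leave the two yellow plugs and the spare piston where they are.

Things in the scene. Friction and masses are not known exactly. Their poses are not given: they have to be found in the camera images.
- press: Green hand arbor press on a steel plate, fixed, its place and turn vary. Origin: on the bench under the ram's axis; x from its front to its column, y away from the lever's side, z up. In mm: plate x -240..150, y +-65, 16 high; head x -40..145, y +-38, z 165..265; 25 square steel ram, lower end z 123 when raised, top 313. The nest slides along x at y = 0; the lever swings in the plane y = -95.
- bushing: The guide bushing: stainless steel, round, 150 g, standing loose on the bench: a body 37 mm in diameter and 14 mm high, on it a hub 22 mm in diameter and 20 mm high (34 mm in all) with a 12 mm bore. Origin: centre of its underside, z up through the hub. Grip it by the hub from above.
- barrel_mouth (a point): Centre of the mouth of the upright aluminium cylinder barrel, level with its rim, 91 mm above the bench; x as the press. Barrel: outside 52 mm, bore 42 mm, fixed in the nest. In it a matt piston on the return spring (20 N, then 2.5 N/mm) waits 8 mm below the rim: the seated bushing's underside lies there, and its hub ends 117 mm above the bench, 6 mm under the raised ram.
- nest_slide (a joint): How far the sliding nest is pushed in, m: 0 fully out to the front, 0.10 home at its stop with the barrel under the ram. About 3 N of friction; it stays where it is left. The slide is a steel plate 90 mm wide, its top 36 mm above the bench.
- push_plate (a point): Middle of the top edge of the front face of the nest's yellow push plate, 80 mm above the bench: an upright plate 70 mm wide, 8 mm thick, standing 44 mm up from the slide, its front face 105 mm in front of the barrel's axis. Push on this face, towards the press's +x. x as the press.
- press_lever (a joint): Angle of the press lever, rad: 0 raised, 1.0 down at its bottom stop. A spring returns it; it needs about 4 N at the knob at first and 8 to 11 N at the bottom. Geared to the ram: 18 mm of ram per rad. The catch clicks in between 0.72 and 0.82; if let go after that the lever springs back to about 0.79, and the bushing is then not far enough down.
- lever_knob (a point): Centre of the black ball knob, 30 mm in diameter, on the free end of the 12 mm round lever bar; 325 mm above the bench when raised, 124 mm at the bottom stop. It moves on an arc about lever_pivot: down and first towards the press's front (-x), then back. The ball must turn 1 rad between the fingers on the way: pinch it with about 30 N, no harder, or push bar or ball down from above.
- lever_pivot (a point): Point on the lever's horizontal pivot axis (the press's y), in the knob's plane, 215 mm above the bench; the knob's centre is 210 mm from it. At lever angle q the knob lies from here cos(0.55 - q) x 210 mm to the front (press's -x) and sin(0.55 - q) x 210 mm up.
- press_pawl (a joint): Angle of the catch, a small steel pawl with a red thumb tab on the lever's side of the head, rad: about 0 while it rides on the rim of the lever's quadrant, about 0.2 once it has clicked down behind the step.
- plug_a: Yellow plastic end plug, 34 mm wide and 24 mm high, loose on the bench; not to be disturbed. Origin: centre of its underside.
- plug_b: Yellow plastic end plug, 34 mm wide and 24 mm high, loose on the bench; not to be disturbed. Origin: centre of its underside.
- spare_piston: Spare matt aluminium piston with two black seals, 40 mm in diameter, 26 mm high, loose on the bench; not to be disturbed. Origin: centre of its underside.
Not all that is in view belongs to the job. Leave any orange look-alike of the bushing alone.

How it is judged (in metres and radians):
On the way, in this order (a step that is already met when the one before it is completed fails the run):
1. the bushing is seated upright in the barrel's mouth and let go (horizontal distance between bushing and barrel_mouth below 0.005 m and z of bushing in the frame of barrel_mouth below -0.005 m and angle between bushing's own z axis and vertical below 0.12 rad and contact force between the fingers and bushing below 0.1 N), for 0.2 s.
2. the nest is home under the ram, the bushing still seated (value of joint nest_slide above 0.095 m and horizontal distance between bushing and barrel_mouth below 0.005 m and z of bushing in the frame of barrel_mouth below -0.005 m), for 0.2 s.
3. the lever has been pulled past the click of its catch (value of joint press_pawl above 0.12 rad and value of joint press_lever above 0.8 rad and z of bushing in the frame of barrel_mouth below -0.014 m), for 0.1 s.
At the end, for the whole second after the job is handed in: The fingers hold the lever (over 3 N) at 0.94 rad or more, past where the catch would carry it; catch clicked in; nest home (within 5 mm); the ram keeps the bushing straight in the barrel (5 mm off axis, 0.12 rad), its underside over 18.5 mm below the rim (value of joint press_lever above 0.94 rad and value of joint press_pawl above 0.12 rad and contact force between the fingers and press_lever above 3 N and z of bushing in the frame of barrel_mouth below -0.0185 m and horizontal distance between bushing and barrel_mouth below 0.005 m and angle between bushing's own z axis and vertical below 0.12 rad and value of joint nest_slide above 0.095 m); the arm keeps its last pose, push and grip.
It fails at once if a yellow plug or the spare piston is moved more than 15 mm (distance of any of plug_a, plug_b, spare_piston from where it was at the start of the episode above 0.015 m).
It also fails if it takes over 58 s, if anything falls off the work surface, if the arm or the gripper's body presses on something with over 40 N, if the wrist force passes 120 N, or if a joint passes its speed limit or range.

## Working session

There is one attempt and no reset: what is moved stays moved. The work goes in short steps, Python scripts to look and compute and a tool call to move; the robot and the scene stay as the last step left them, time stands still between calls to the robot, and variables do not carry over. Pictures are saved under pics/ and viewed, at most 10 in all, crops included, and the job is handed in when it is done.

Besides the shell and the picture viewer there is one more tool, called as name(argument=value, ...), one argument or row to a line, values as JSON. arm_command: Moves the arm, as the interface text tells. Its arguments: {"type":"object","properties":{"gripper":{"type":"array"},"dp":{"type":"array"},"twist":{"type":"array"}},"required":["gripper","dp","twist"]}

```bash
ls; mkdir -p pics; python3 - <<'E'
from plant import *
import cv2
for n in ("side","top"):
    im=capture(n); cv2.imwrite(f"pics/{n}0.png",im[...,::-1]); print(n,get_calibration(n))
o=get_obs(); print(o)
E
```

```text
pics
side {'mtx': array([[376.65097796,   0.        , 255.15029072],
       [  0.        , 376.65097796, 198.47135032],
       [  0.        ,   0.        ,   1.        ]]), 'dist_coeffs': array([-0.1170071,  0.       ,  0.       ,  0.       ,  0.       ]), 'position': array([388.49131057, 653.60570354, 665.45218924]), 'attitude': array([-2.20086954, -0.022633  , -2.86818971])}
top {'mtx': array([[430.60204659,   0.        , 250.67936067],
       [  0.        , 430.60204659, 186.86994563],
       [  0.        ,   0.        ,   1.        ]]), 'dist_coeffs': array([-0.12919243,  0.        ,  0.        ,  0.        ,  0.        ]), 'position': array([ 339.47748633,   45.06492891, 1146.13425679]), 'attitude': array([-2.91226023, -0.00652107, -1.46428421])}
{'time': 0.1, 'joint_positions': array([ 1.03700549e+00,  3.42666047e-01,  1.52487402e+00, -7.21063049e-06,
        1.27543274e+00, -1.46033857e-01]), 'dq': array([-0.00033757, -0.0008407 , -0.00062636,  0.00152356, -0.00047472,
        0.00098696]), 'tau': array([ 9.05940869e-04, -4.32004809e+01, -2.44694424e+01,  7.18954951e-02,
        5.26627118e-02, -7.40117343e-05]), 'tool_pos': array([198.32624296, 485.71848581, 226.12429243]), 'tcp_rot': array([-3.14022619e+00, -1.94011434e-04,  2.75383764e+00]), 'contact_force': array([-0.06985697,  0.36131803, -0.14800545]), 'moment': array([0.01998342, 0.03846048, 0.02568486]), 'finger_force': 0.0, 'grip_width': 91.6420973760206}
```

View pics/side0.png

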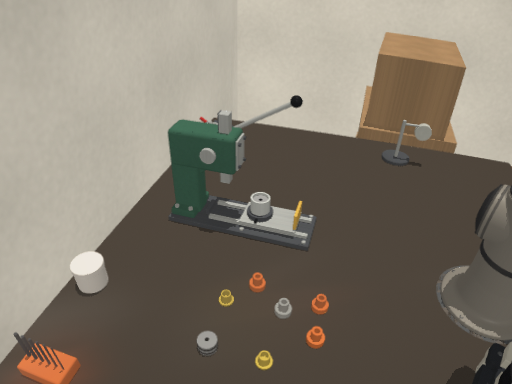

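View pics/top0.png

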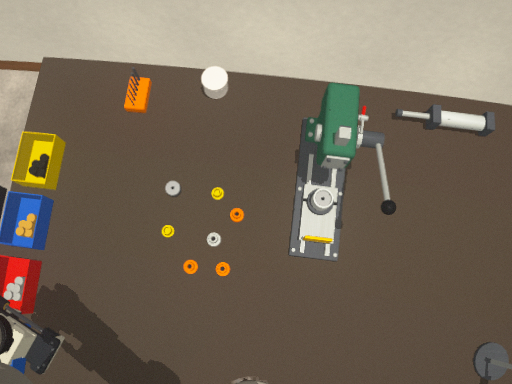

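Side view: the steel bushing is at (284,307), its orange look-alikes at (258,282), (320,303) and (316,336), the yellow plugs at (227,297) and (264,359), and the spare piston at (207,342). The barrel mouth is at (260,199) and the knob at (296,101).
Top view: the bushing is at (213,239), the only grey, hubbed part. The spare piston at (173,188) is flat and dark. The barrel is at (322,199), the yellow push plate at (317,239) and the knob at (388,207). I'll confirm these with enlarged crops.

```bash
cat > h.py <<'E'
import numpy as np, cv2
from scipy.spatial.transform import Rotation as R
from plant import *
def ray(n,px):
    c=get_calibration(n); u=cv2.undistortPoints(np.array([[px]],float),c["mtx"],c["dist_coeffs"])[0,0]
    return np.array(c["position"]), R.from_euler("xyz",c["attitude"]).as_matrix()@np.r_[u,1]
def onz(n,px,z):
    p,d=ray(n,px); return p+d*(z-p[2])/d[2]
def tri(a,b):
    p,d=ray("side",a); q,e=ray("top",b)
    s=np.linalg.lstsq(np.c_[d,-e],q-p,rcond=None)[0]; A=p+d*s[0]; B=q+e*s[1]
    return (A+B)/2, np.linalg.norm(A-B)
def proj(n,P):
    c=get_calibration(n); M=R.from_euler("xyz",c["attitude"]).as_matrix().T
    return cv2.projectPoints(np.atleast_2d(np.array(P,float)),cv2.Rodrigues(M)[0],-M@c["position"],c["mtx"],c["dist_coeffs"])[0][:,0]
def crop(im,x,y,w,h,k): return cv2.resize(im[y:y+h,x:x+w],None,fx=k,fy=k,interpolation=cv2.INTER_CUBIC)
E
python3 - <<'E'
from h import *
t=cv2.imread("pics/top0.png"); s=cv2.imread("pics/side0.png")
a=np.hstack([crop(t,285,150,50*2,100,4)[:300*1+100],crop(t,190,215,50,50,8)])
b=np.vstack([a, np.hstack([crop(s,260,283,50,50,4),crop(s,235,180,100,50,4),crop(t,363,182,50,50,4)])])
cv2.imwrite("pics/crops.png",b); print(b.shape)
for n,p,z in [("top",(213,239),34),("side",(284,300),34),("top",(322,199),91),("side",(260,198),91),("top",(317,239),80),("top",(388,207),325),("side",(296,101),325)]: print(n,p,onz(n,p,z).round(1))
E
```

```text
(600, 800, 3)
top (213, 239) [450.3 147.6  34. ]
side (284, 300) [453.3 145.5  34. ]
top (322, 199) [ 573.3 -117.    91. ]
side (260, 198) [ 577.3 -114.4   91. ]
top (317, 239) [ 473.1 -113.5   80. ]
top (388, 207) [ 519.3 -212.9  325. ]
side (296, 101) [ 520.9 -214.9  325. ]
```

View pics/crops.png

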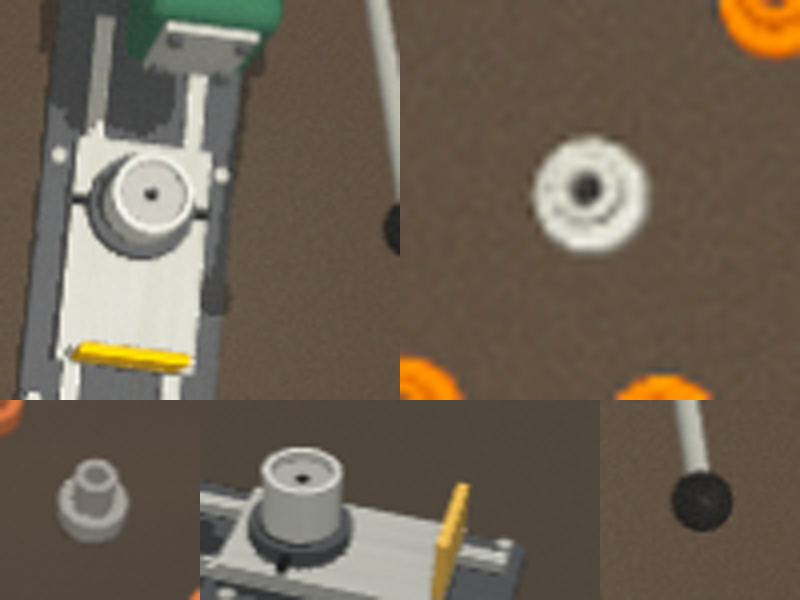

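The crops confirm the bushing: stainless grey, narrow bored hub up, at about (213,238) top and (284,301) side. The rim of the barrel is clear at (323,198) top and (260,197) side. Next I'll refine these positions and the press yaw.

```bash
python3 - <<'E'
from h import *
T=lambda x,y:(285+(x+.5)/4-.5,150+(y+.5)/4-.5)
pr=lambda *a:print(*[x.round(1) if hasattr(x,'round') else x for x in a])
b=((283.6,301.1),(213,238.1)); m=((260.4,196.6),T(154,194)); k=((296,101),(387.9,206.9))
for n,p,z in (("bush",b,34),("mouth",m,91),("knob",k,325)): pr(n,*tri(*p),onz("side",p[0],z),onz("top",p[1],z))
def yaw(a,c,z):
    d=onz("top",T(*a),z)-onz("top",T(*c),z); return np.degrees(np.arctan2(d[1],d[0]))
pr("slideL",yaw((78,140),(60,345),36),"slideR",yaw((210,155),(193,365),36),"plateL",yaw((62,0),(22,390),16))
pr("pplate",yaw((78,345),(188,356),80)-90)
for q in ((76,356),(188,369),(132,362)): pr("pp",onz("top",T(*q),80))
E
```

```text
bush [453.1 148.   33.2] 0.9 [453.5 148.6  34. ] [452.6 147.9  34. ]
mouth [ 576.7 -119.5   91.7] 1.9 [ 577.9 -120.7   91. ] [ 575.9 -119.7   91. ]
knob [ 519.9 -212.4  325.9] 1.2 [ 520.9 -214.9  325. ] [ 519.5 -212.7  325. ]
slideL -0.3 slideR -0.9 plateL -0.9
pplate 0.2
pp [470.6 -80.2  80. ]
pp [ 469.7 -150.6   80. ]
pp [ 470.4 -115.3   80. ]
```

arm_command(
  gripper=[60,60,60,60,60],
  dp=[
    [0,0,0],
    [0,0,0],
    [0,0,0],
    [0,0,0],
    [0,0,0],
  ],
  twist=[-0.89,-0.89,-0.89,-0.89,-0.88],
)

```text
time: 0.72
tool_pos: [198.4, 485.8, 226.3]
tcp_rot: [-3.141, -0.0, -3.139]
contact_force: [0.5, -0.6, 0.6]
grip_width: 60.1
finger_force: 0.0
```

arm_command(
  gripper=[60,60,60,60,60],
  dp=[
    [-0.68,-0.9,0.2],
    [-0.68,-0.9,0.2],
    [-0.68,-0.9,0.2],
    [-0.68,-0.9,0.2],
    [-0.68,-0.9,0.2],
  ],
  twist=[0,0,0,0,0],
)

```text
time: 1.35
tool_pos: [283.8, 372.6, 201.3]
tcp_rot: [-3.141, -0.0, 3.141]
contact_force: [0.2, 1.0, -0.4]
grip_width: 59.9
finger_force: 0.0
```

arm_command(
  gripper=[60,60,60,60,60],
  dp=[
    [-0.68,-0.9,0.4],
    [-0.68,-0.9,0.4],
    [-0.68,-0.9,0.4],
    [-0.68,-0.9,0.4],
    [-0.68,-0.9,0.4],
  ],
  twist=[0,0,0,0,0],
)

```text
time: 1.98
tool_pos: [368.8, 260.1, 151.2]
tcp_rot: [-3.141, -0.0, 3.141]
contact_force: [-0.0, -0.4, -0.2]
grip_width: 60.0
finger_force: 0.0
```

arm_command(
  gripper=[60,60,60,60,60],
  dp=[
    [-0.68,-0.9,0.4],
    [-0.68,-0.9,0.4],
    [-0.68,-0.9,0.4],
    [-0.68,-0.9,0.4],
    [-0.68,-0.9,0.4],
  ],
  twist=[0,0,0,0,0],
)

```text
time: 2.6
tool_pos: [453.7, 147.6, 101.1]
tcp_rot: [3.142, -0.001, 3.141]
contact_force: [0.3, -0.1, 0.2]
grip_width: 59.9
finger_force: 0.0
```

arm_command(
  gripper=[60,60,60,60,60],
  dp=[
    [0,0,0.5],
    [0,0,0.5],
    [0,0,0],
    [0,0,0],
    [0,0,0],
  ],
  twist=[0,0,0,0,0],
)

```text
time: 3.22
tool_pos: [453.5, 148.9, 77.2]
tcp_rot: [3.141, 0.001, -3.141]
contact_force: [0.6, 0.7, 0.3]
grip_width: 60.3
finger_force: 0.0
```

```bash
python3 - <<'E'
from h import *
im=capture("side")[...,::-1]; cv2.imwrite("pics/s1.png",crop(im,150,100,250,190,3)); o=get_obs(); print(o["tool_pos"],o["tcp_rot"],o["time"])
p=o["tool_pos"]; print(proj("side",[p,[p[0],p[1],34]]))
E
```

```text
[453.56417925 148.78435207  77.17244127] [ 3.14135051e+00  9.83411345e-04 -3.14142079e+00] 3.275
[[285.0411837  287.57074166]
 [283.53648066 301.16062818]]
```

View pics/s1.png

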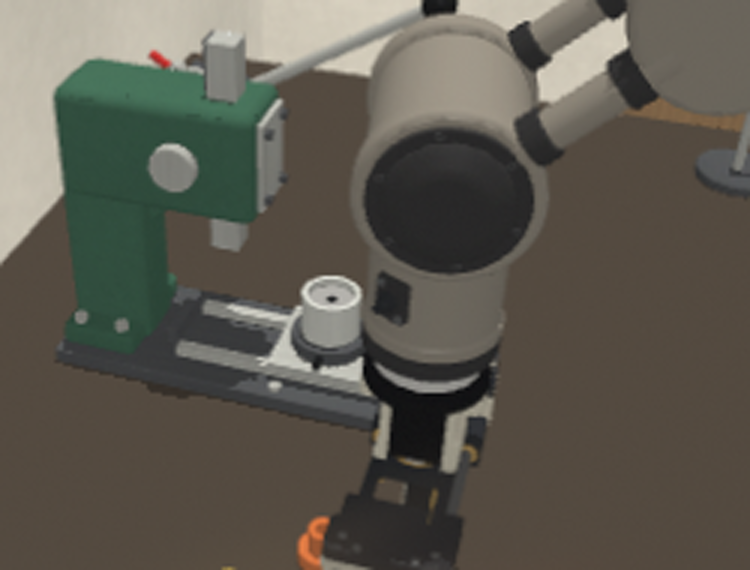

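The side view shows the gripper over the bushing with its long body lying along y. The wrist is about 100 mm wide, which clears the press head. I'll go down and grip.

arm_command(
  gripper=[60,60,60,60,60],
  dp=[
    [0,0,0.7],
    [0,0,0.7],
    [0,0,0.6],
    [0,0,0.4],
    [0,0,0],
  ],
  twist=[0,0,0,0,0],
)

```text
time: 3.9
tool_pos: [453.1, 148.4, 16.4]
tcp_rot: [-3.142, -0.001, 3.141]
contact_force: [0.1, 0.1, 0.3]
grip_width: 59.8
finger_force: 0.0
```

arm_command(
  gripper=[15,15,15,15,15],
  dp=[
    [0,0,0],
    [0,0,0],
    [0,0,0],
    [0,0,0],
    [0,0,0],
  ],
  twist=[0,0,0,0,0],
)

```text
time: 4.53
tool_pos: [453.6, 148.5, 16.9]
tcp_rot: [3.141, 0.0, 3.141]
contact_force: [-0.8, -1.2, 2.3]
grip_width: 21.3
finger_force: 30.0
```

arm_command(
  gripper=[15,15,15,15,15],
  dp=[
    [0,0,-0.5],
    [0,0,-1],
    [0,0,-1],
    [0,-0.5,-1],
    [0,-0.5,-1],
  ],
  twist=[0,0,0,0,0],
)

```text
time: 5.15
tool_pos: [453.1, 123.2, 130.6]
tcp_rot: [3.142, 0.0, -3.141]
contact_force: [-0.6, -0.2, -1.1]
grip_width: 20.5
finger_force: 30.0
```

arm_command(
  gripper=[15,15,15,15,15],
  dp=[
    [-0.4,-0.9,-0.1],
    [-0.4,-0.9,-0.1],
    [-0.4,-0.9,-0.1],
    [-0.4,-0.9,-0.1],
    [-0.4,-0.9,-0.1],
  ],
  twist=[0,0,0,0,0],
)

```text
time: 5.78
tool_pos: [503.4, 10.2, 142.4]
tcp_rot: [3.142, 0.0, 3.141]
contact_force: [1.0, -0.5, -1.5]
grip_width: 20.7
finger_force: 30.0
```

arm_command(
  gripper=[15,15,15,15,15],
  dp=[
    [-0.4,-0.9,0],
    [-0.4,-0.9,0],
    [-0.4,-0.9,0],
    [-0.4,-0.9,0],
    [-0.4,-0.9,0],
  ],
  twist=[0,0,0,0,0],
)

```text
time: 6.4
tool_pos: [553.8, -102.8, 141.8]
tcp_rot: [3.141, -0.0, 3.141]
contact_force: [-1.1, -0.1, -1.1]
grip_width: 21.4
finger_force: 30.0
```

arm_command(
  gripper=[15,15,15,15,15],
  dp=[
    [-0.4,-0.4,0],
    [-0.4,-0.3,0],
    [-0.1,0,0],
    [0,0,0],
    [0,0,0],
  ],
  twist=[0,0,0,0,0],
)

```text
time: 7.02
tool_pos: [575.6, -118.4, 141.7]
tcp_rot: [3.141, -0.0, -3.141]
contact_force: [0.7, -0.0, -1.7]
grip_width: 20.9
finger_force: 30.0
```

```bash
python3 - <<'E'
from h import *
o=get_obs(); p=o["tool_pos"]; print(p,o["time"],o["grip_width"])
s=capture("side")[...,::-1].copy(); t=capture("top")[...,::-1].copy()
u=proj("side",[[p[0],p[1],p[2]-16.5],p,[576.7,-119.7,91]]); print(u,proj("top",[[p[0],p[1],p[2]]]))
cv2.imwrite("pics/s2.png",np.hstack([crop(s,225,140,80,90,5),crop(t,280,140,80,90,5)]))
E
```

```text
[ 575.55978771 -118.41394827  141.72683084] 7.025 20.891313252998277
[[261.46562428 186.37250456]
 [261.67731752 180.96926124]
 [260.74343655 196.89030052]] [[326.1786551  193.92759193]]
```

View pics/s2.png

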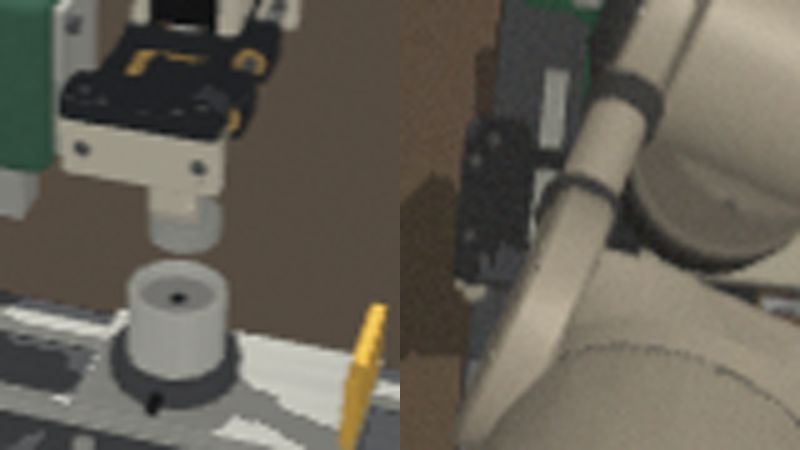

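The side crop shows the bushing (column 261.3) above the rim (260.3). Allowing for parallax, the tool needs about +1.7 mm in x and −1.8 mm in y before it goes in.

arm_command(
  gripper=[15,15,15,15,15],
  dp=[
    [-0.07,-0.07,0.2],
    [0,0,0.5],
    [0,0,0.4],
    [0,0,0.1],
    [0,0,0],
  ],
  twist=[0,0,0,0,0],
)

```text
time: 7.75
tool_pos: [577.5, -120.8, 111.4]
tcp_rot: [3.141, -0.001, 3.141]
contact_force: [0.3, -0.4, -2.3]
grip_width: 21.2
finger_force: 30.0
```

arm_command(
  gripper=[15,15,15,15,15],
  dp=[
    [0,0,0.1],
    [0,0,0.1],
    [0,0,0.05],
    [0,0,0],
    [0,0,0],
  ],
  twist=[0,0,0,0,0],
)

```text
time: 8.38
tool_pos: [577.6, -120.8, 105.5]
tcp_rot: [3.141, 0.0, 3.141]
contact_force: [0.1, -0.4, -2.5]
grip_width: 20.9
finger_force: 30.0
```

arm_command(
  gripper=[15,15,15,15,15],
  dp=[
    [0,0,0.08],
    [0,0,0.08],
    [0,0,0.02],
    [0,0,0],
    [0,0,0],
  ],
  twist=[0,0,0,0,0],
)

```text
time: 9.0
tool_pos: [577.5, -120.8, 100.9]
tcp_rot: [3.141, -0.0, 3.141]
contact_force: [0.8, 1.1, -2.9]
grip_width: 20.8
finger_force: 30.0
```

arm_command(
  gripper=[50,50,50,50,50],
  dp=[
    [0,0,0.03],
    [0,0,0],
    [0,0,0],
    [0,0,-0.3],
    [0,0,-0.8],
  ],
  twist=[0,0,0,0,0],
)

```text
time: 9.62
tool_pos: [577.1, -120.7, 127.6]
tcp_rot: [3.141, -0.002, 3.141]
contact_force: [-1.0, 0.9, 0.3]
grip_width: 49.9
finger_force: 0.0
```

arm_command(
  gripper=[50,50,50,50,50],
  dp=[
    [0,0,-0.8],
    [0.5,0,-0.5],
    [1,0,0],
    [1,0,0],
    [0,0,0],
  ],
  twist=[0,0,0,0,0],
)

```text
time: 10.25
tool_pos: [513.3, -120.7, 160.6]
tcp_rot: [3.141, -0.001, 3.141]
contact_force: [0.4, -1.0, -0.4]
grip_width: 50.0
finger_force: 0.0
```

```bash
python3 - <<'E'
from h import *
s=capture("side")[...,::-1].copy(); o=get_obs();print(o["tool_pos"],o["time"])
cv2.imwrite("pics/s3.png",crop(s,225,150,110,90,5)); print(proj("side",[[577.5,-120.5,117],[577.5,-120.5,91]]))
E
```

```text
[ 514.66813553 -120.9302168   160.78791355] 10.3
[[260.84034891 188.45594169]
 [260.52645784 196.66484224]]
```

View pics/s3.png

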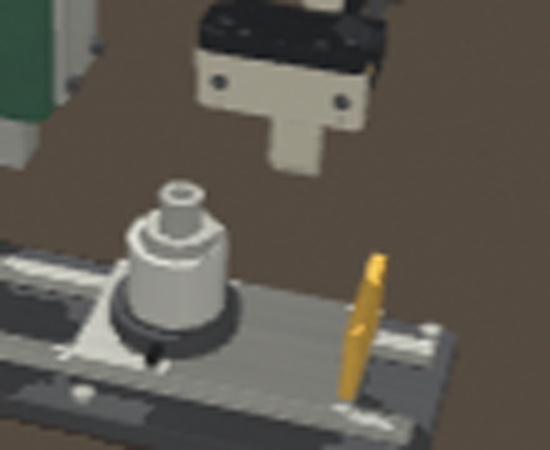

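The bushing is seated upright: hub top at about (261,189), body just showing at the rim. Next I back off in front of the push plate, go down and push with the fingers 30 mm apart.

arm_command(
  gripper=[30,30,30,30,30],
  dp=[
    [1,0.02,0],
    [1,0.02,0],
    [1,0.02,0],
    [0.2,0.02,0.4],
    [0,0.02,1],
  ],
  twist=[0,0,0,0,0],
)

```text
time: 10.92
tool_pos: [436.7, -118.9, 125.4]
tcp_rot: [-3.14, 0.004, 3.141]
contact_force: [0.3, -0.0, 0.4]
grip_width: 30.0
finger_force: 0.0
```

arm_command(
  gripper=[30,30,30,30,30],
  dp=[
    [0,0,1],
    [0,0,1],
    [0,0,0.7],
    [0,0,0.3],
    [-0.4,0,0],
  ],
  twist=[0,0,0,0,0],
)

```text
time: 11.55
tool_pos: [445.4, -118.2, 49.7]
tcp_rot: [3.141, -0.001, 3.141]
contact_force: [0.8, 0.4, 0.0]
grip_width: 30.0
finger_force: 0.0
```

arm_command(
  gripper=[30,30,30,30,30],
  dp=[
    [-0.3,0,0],
    [-0.3,0,0],
    [-0.4,0,0],
    [-0.4,0,0],
    [-0.4,0,0],
  ],
  twist=[0,0,0,0,0],
)

```text
time: 12.18
tool_pos: [490.6, -118.4, 50.3]
tcp_rot: [-3.142, -0.0, 3.141]
contact_force: [-3.9, -1.1, 0.9]
grip_width: 30.0
finger_force: 1.8
```

arm_command(
  gripper=[30,30,30,30,30],
  dp=[
    [-0.5,0,0],
    [-0.5,0,0],
    [-0.5,0,0],
    [-0.5,0,0],
    [-0.4,0,0],
  ],
  twist=[0,0,0,0,0],
)

```text
time: 12.8
tool_pos: [550.9, -118.3, 50.1]
tcp_rot: [3.141, 0.0, 3.141]
contact_force: [-3.5, -2.4, 0.1]
grip_width: 30.1
finger_force: 1.8
```

arm_command(
  gripper=[30,30,30,30,30],
  dp=[
    [-0.1,0,0],
    [-0.1,0,0],
    [-0.1,0,0],
    [-0.1,0,0],
    [-0.05,0,0],
  ],
  twist=[0,0,0,0,0],
)

```text
time: 13.42
tool_pos: [553.8, -118.1, 50.3]
tcp_rot: [3.14, -0.016, 3.14]
contact_force: [-33.3, -4.1, 23.3]
grip_width: 30.0
finger_force: 16.8
```

```bash
python3 - <<'E'
from h import *
s=capture("side")[...,::-1].copy(); t=capture("top")[...,::-1].copy(); o=get_obs();print(o["tool_pos"],o["time"],o["contact_force"],o["moment"])
cv2.imwrite("pics/s4.png",np.hstack([crop(s,190,90,120,150,5)])); print(proj("side",[[676.5,-120.5,117],[676.5,-120.5,91],[571.5,-119,80]]))
E
```

```text
[ 553.7769373  -118.08767808   50.30644993] 13.525 [-29.618578    -4.12059099  20.37614755] [-1.12152512  4.53953439 -0.89871491]
[[224.39596419 182.00363872]
 [224.63946873 190.13624619]
 [262.45998891 200.79244992]]
```

View pics/s4.png

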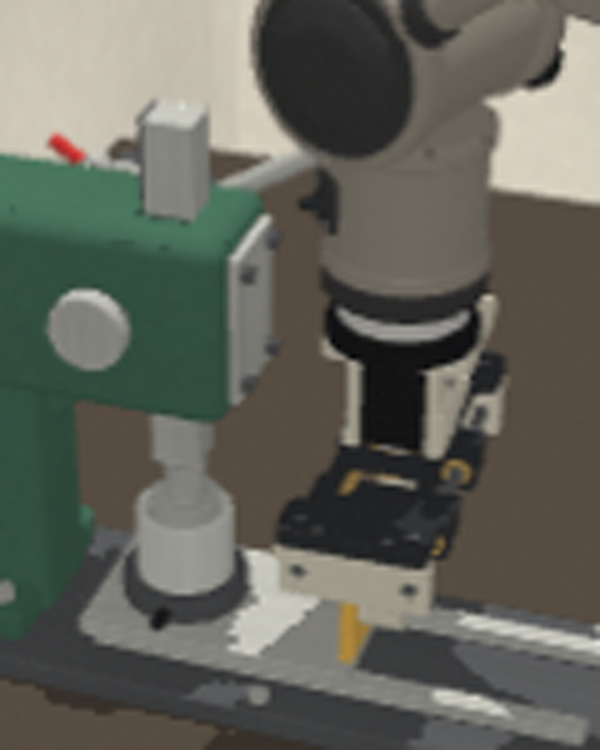

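```bash
python3 - <<'E'
from h import *
print("ram side",onz("side",(224.9,112.7),313).round(1),"ram top",onz("top",(344,134.5),313).round(1))
print("barrel now",onz("side",(226.8,189.6),91).round(1))
t=cv2.imread("pics/top0.png"); s=cv2.imread("pics/s4.png")
cv2.imwrite("pics/z.png",np.hstack([crop(t,315,110,60,60,6),cv2.resize(s[380:560,100:320],None,fx=2,fy=2)]))
for x in (666,671,676): print(x,proj("side",[[x,-120.5,91],[x,-120.5,117]]).round(1).tolist(),proj("side",[[x,-120.5,123],[x,-120.5,313]]).round(1).tolist())
E
```

```text
ram side [ 669.7 -118.5  313. ] ram top [ 664.7 -119.5  313. ]
barrel now [ 671.8 -124.6   91. ]
666 [[228.4, 190.8], [228.2, 182.7]] [[228.1, 180.8], [226.7, 112.6]]
671 [[226.6, 190.5], [226.4, 182.4]] [[226.3, 180.4], [224.7, 112.3]]
676 [[224.8, 190.2], [224.6, 182.0]] [[224.5, 180.1], [222.6, 112.0]]
```

View pics/z.png

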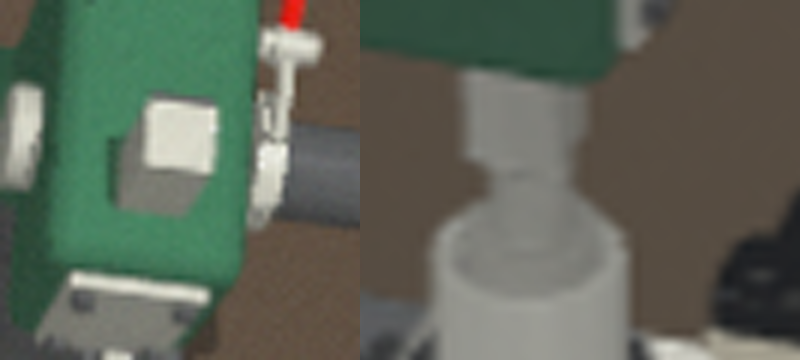

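The ram axis at x≈670 and the barrel at x≈672 agree, and the nest answers with 33 N, so it's home at its stop. Now I back off, go up, and approach the knob from the front.

arm_command(
  gripper=[30,30,60,60,60],
  dp=[
    [0.5,0,0],
    [0.8,0,0],
    [1,0,0],
    [1,0,0],
    [1,0,-0.5],
  ],
  twist=[0,0,0,0,0],
)

```text
time: 14.15
tool_pos: [453.2, -117.9, 62.5]
tcp_rot: [3.141, 0.001, 3.141]
contact_force: [0.3, 0.7, 0.8]
grip_width: 55.2
finger_force: 0.0
```

arm_command(
  gripper=[60,60,60,60,60],
  dp=[
    [0.6,-0.3,-1],
    [0,-0.7,-1],
    [0,-0.7,-1],
    [0,-0.7,-1],
    [0,-0.7,-1],
  ],
  twist=[0,0,0,0,0],
)

```text
time: 14.78
tool_pos: [439.4, -196.2, 188.9]
tcp_rot: [-3.141, 0.002, -3.142]
contact_force: [0.0, -0.0, 0.1]
grip_width: 60.4
finger_force: 0.0
```

arm_command(
  gripper=[60,60,60,60,60],
  dp=[
    [0,-0.7,-1],
    [0,0,-1],
    [0,0,-1],
    [0,0,-1],
    [0,0,-0.8],
  ],
  twist=[0,0,0,0,0],
)

```text
time: 15.4
tool_pos: [439.5, -213.2, 309.1]
tcp_rot: [-3.141, 0.003, -3.141]
contact_force: [0.1, 0.4, -0.5]
grip_width: 60.1
finger_force: 0.0
```

arm_command(
  gripper=[60,60,60,60,60],
  dp=[
    [-0.8,0,0.12],
    [-1,0,0],
    [-0.9,0,0],
    [-0.5,0,0],
    [0,0,0],
  ],
  twist=[0,0,0,0,0],
)

```text
time: 16.02
tool_pos: [519.2, -213.1, 304.4]
tcp_rot: [3.141, 0.0, -3.141]
contact_force: [-0.3, -0.1, -0.3]
grip_width: 60.4
finger_force: 0.0
```

```bash
python3 - <<'E'
from h import *
o=get_obs(); p=o["tool_pos"]; print(p,o["time"],o["contact_force"])
s=capture("side")[...,::-1].copy(); t=capture("top")[...,::-1].copy()
g=[p[0],p[1],p[2]+19]; print(proj("side",[g]),proj("top",[g]))
cv2.imwrite("pics/s5.png",crop(s,220,30,150,110,5))
E
```

```text
[ 519.22636617 -213.07627238  304.42586353] 16.025 [-0.34845114 -0.06816568 -0.32685451]
[[296.50262652 101.96576158]] [[387.83347094 207.2099936 ]]
```

View pics/s5.png

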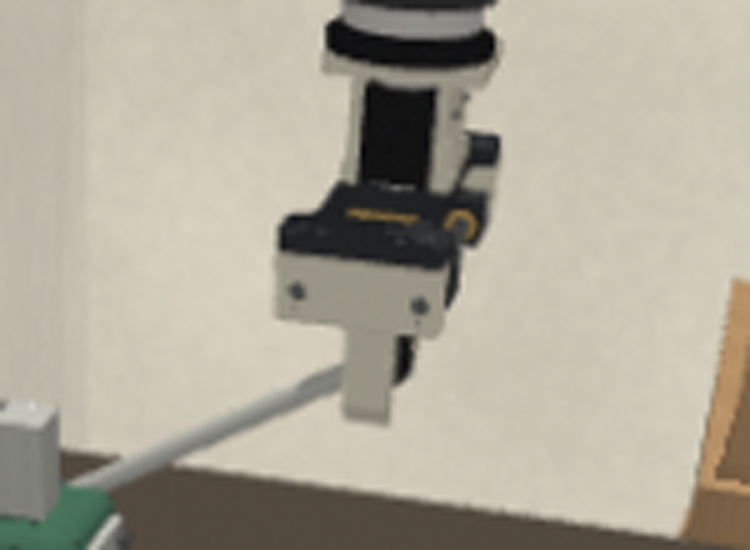

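The grasp point projects to (296.5,102), on the knob's measured pixel (296,101), and the knob lies between the fingers. Closing.

arm_command(
  gripper=[20,20,20,20,20],
  dp=[
    [0,0,0],
    [0,0,0],
    [0,0,0],
    [0,0,0],
    [0,0,0],
  ],
  twist=[0,0,0,0,0],
)

```text
time: 16.75
tool_pos: [518.6, -212.2, 304.8]
tcp_rot: [3.139, -0.0, -3.141]
contact_force: [-0.4, 5.3, 1.2]
grip_width: 28.2
finger_force: 30.0
```

arm_command(
  gripper=[20,20,20,20,20],
  dp=[
    [0.2,0,0.37],
    [0.2,0,0.37],
    [0.33,0,0.77],
    [0.25,0,0.8],
    [0.16,0,0.82],
  ],
  twist=[0,0,0,0,0],
)

```text
time: 17.38
tool_pos: [490.1, -211.7, 226.5]
tcp_rot: [3.139, 0.001, -3.141]
contact_force: [1.1, 7.3, 6.5]
grip_width: 28.5
finger_force: 30.0
```

arm_command(
  gripper=[20,20,20,20,20],
  dp=[
    [0.08,0.03,0.84],
    [0,0.03,0.84],
    [-0.08,0,0.84],
    [-0.08,0,0.42],
    [-0.08,0,0.42],
  ],
  twist=[0,0,0,0,0],
)

```text
time: 18.0
tool_pos: [494.2, -211.7, 142.9]
tcp_rot: [3.142, 0.0, 3.141]
contact_force: [-2.4, 3.3, 7.2]
grip_width: 28.0
finger_force: 30.0
```

arm_command(
  gripper=[20,20,20,20,20],
  dp=[
    [-0.12,0,0.4],
    [-0.12,0,0.4],
    [-0.16,0,0.39],
    [-0.16,0,0.38],
    [0,0,0],
  ],
  twist=[0,0,0,0,0],
)

```text
time: 18.62
tool_pos: [508.3, -211.9, 103.6]
tcp_rot: [-3.141, -0.0, 3.142]
contact_force: [-4.4, 2.0, 8.3]
grip_width: 28.1
finger_force: 30.0
```

arm_command(
  gripper=[20,20,20,20,20],
  dp=[
    [-0.04,0,0.08],
    [-0.04,0,0.08],
    [0,0,0.08],
    [0,0,0],
    [0,0,0],
  ],
  twist=[0,0,0,0,0],
)

```text
time: 19.25
tool_pos: [510.2, -212.0, 99.6]
tcp_rot: [-3.14, 0.001, -3.142]
contact_force: [-7.6, 4.1, 18.7]
grip_width: 28.3
finger_force: 30.0
```

```bash
python3 - <<'E'
from h import *
s=capture("side")[...,::-1].copy(); o=get_obs(); print(o["tool_pos"],o["time"],o["contact_force"],o["finger_force"])
cv2.imwrite("pics/s6.png",crop(s,180,90,160,120,5))
print("pivot/knob expected",proj("side",[[509.5,-213,124],[676-5,-119,99.5]]).round(1))
E
```

```text
[ 510.24992941 -211.99902699   99.66266165] 19.3 [-7.5098486   3.11258906 19.04946473] 30.00240683555603
pivot/knob expected [[293.9 172.2]
 [226.3 188.2]]
```

View pics/s6.png

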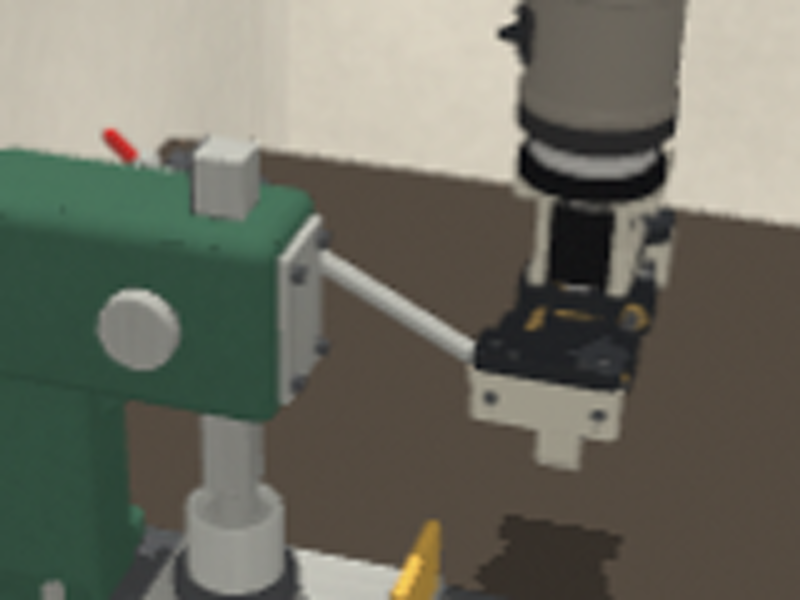

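The lever is down, the ram is in the barrel and the nest is home. The fingers hold the knob at 19 N, more than the lever needs at the bottom, so it's on its stop. Handing in.

```bash
python3 -c "
from plant import *
print(close_job())"
```

```text
the job is handed in; nothing more can be done
None
```

I handed in the job after about 19 s with the bushing seated, the nest home, and the lever still held at its bottom stop (about 19 N down on the knob, 30 N grip); no verdict came back, and I saw no direct reading of the catch.

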